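# Hold a filter lid at its vent position

### The job

Fit the grey bayonet lid into the mouth of the white filter housing: its pointer facing the single stud, dropped fully home. Then twist it clockwise (seen from above) to halfway, where the pointer faces the flat bar on the brim, without going on to the lock click, and hold it there against the return spring so that the housing can vent: finish with the gripper still holding the lid steady. Leave everything else on the bench where it is.

Things in the scene. Friction and masses are not known exactly. Their poses are not given: they have to be found in the camera images.
- lid: Grey plastic bayonet lid, loose, about 200 g, standing upright on its plug. Origin: centre of the plug's underside; z up along its axis, x towards its pointer. Plug 66 mm across (bottom edge chamfered), z 0 to 24 mm; round flange 92 mm across, z 24 to 32 mm; on that a grip bar 52 mm long (along x), 14 mm thick (along y), z 32 to 66 mm, to be gripped across its thickness.
- lid_lug (a point): Outer end of the wide lug (22 mm wide), 42 mm from the lid's axis at +x under the pointer. A narrow lug (10 mm wide, also out to 42 mm) stands on the far side at -x, so the lid enters one way round only. Both are at the bottom of the plug, z 0 to 7 mm.
- lid_pointer (a point): Outer end of the lid's pointer, a tab 10 mm wide on the flange rim: 60 mm from the lid's axis along its +x, 28 mm above its origin.
- canister: White round filter housing, fixed to the bench, 110 mm across, 120 mm high, on a 140 x 120 mm foot. Origin: centre of its underside; z up along the mouth's axis, x towards the entry stud. With the lid's x along the housing's x the lid drops 24 mm into the mouth until its flange rests on the rim: the lid's origin is then 96 mm above this origin. The lid locks clockwise seen from above.
- mouth (a point): Centre of the housing's mouth at the height of its rim, 120 mm above the bench. 71 mm across, with two slots in its 14 mm deep lip that reach to 45 mm from the axis: 27 mm wide at the housing's +x, 15 mm wide at -x. The lid has about 2.5 mm of play all round.
- entry_mark (a point): Top of the single dark steel stud (8 mm across) on the brim at the housing's +x, 61 mm from the axis, 118 mm above the bench: the entry position. The brim is 134 mm across, 7 mm below the rim; all its marks are 5 mm high.
- lock_mark (a point): Top of the pair of small dark steel studs on the brim, 1.40 rad (80 deg) clockwise of the entry stud: locked. A sprung pin starts to click against the wide lug from about 1.1 rad of twist; do not go that far.
- halfway_mark (a point): Top of the dark steel flat bar on the brim (13 mm long, radial, 5 mm wide) that marks halfway: 0.70 rad (40 deg) clockwise of the entry stud, 61 mm from the axis.
- vent_ring (a joint): Sprung ring in the bottom of the mouth which the seated lid's lugs push round clockwise, rad: 0 at rest, then the lid's twist from the entry position minus 0.10 (0.60 with the pointer at the bar); the click begins at 1.0. Its spring turns it and the lid back when let go: 0.05 N m at 0, 0.17 N m at 0.60.
- spare_cap: Bystander: spare screw cap, grey disc 60 mm across, 14 mm high, with a 22 mm round knob on top; no lugs, no pointer; not for use. Origin: centre of its underside.
- seal_ring: Bystander: black rubber ring, 48 mm across, 6 mm high, lying flat. Origin: centre of its underside.
- spanner: Bystander: steel spanner lying flat.
- cartridge: Bystander: white filter cartridge, 60 mm across, 130 mm tall, standing. Origin: centre of its underside.
- screw_jar: Bystander: jar, 70 mm across, 90 mm tall. Origin: centre of its underside.
- mug: Bystander: white mug, 80 mm across, 90 mm tall. Origin: centre of its underside.
- carton: Bystander: cardboard carton 70 x 150 mm, 190 mm tall. Origin: centre of its underside.
Mind the look-alikes: they are no part of the job. Leave any purple look-alike of the lid alone.

How it is judged (in metres and radians):
On the way:
1. the lid is fully home in the mouth with its pointer at the single stud, not yet turned (z of lid in the frame of canister between 0.09 and 0.0985 m and horizontal distance between lid and canister below 0.006 m and angle between lid's own z axis and vertical below 0.06 rad and angle between the x axis of lid and the x axis of canister, either way round below 0.16 rad and x of lid_pointer in the frame of canister above 0.03 m), for 0.2 s.
At the end, for the whole second after the job is handed in: The lid is home (origin 90 to 98.5 mm above the housing's, axis within 6 mm, tilt under 0.06 rad), twisted 0.56 to 0.84 rad clockwise from entry with the vent ring pushed to 0.40 to 0.80 rad, still (under 0.15 rad/s), and the fingers grip it with more than 2 N (z of lid in the frame of canister between 0.09 and 0.0985 m and horizontal distance between lid and canister below 0.006 m and angle between lid's own z axis and vertical below 0.06 rad and angle between the x axis of lid and the x axis of canister, either way round between 0.56 and 0.84 rad and x of lid_pointer in the frame of canister above 0.01 m and y of lid_pointer in the frame of canister below -0.01 m and value of joint vent_ring between 0.4 and 0.8 rad and contact force between the fingers and lid above 2 N and angular speed of lid below 0.15 rad/s); the arm keeps its last pose, push and grip.
It fails at once if the lid or ring is turned on into the lock click (value of joint vent_ring above 1 rad).
It fails at once if a bystander (spare cap, seal ring, spanner, cartridge, jar, mug, carton) is moved more than 30 mm (distance of any of spare_cap, seal_ring, spanner, cartridge, screw_jar, mug, carton from where it was at the start of the episode above 0.03 m).
It also fails if it takes over 45 s, if anything falls off the work surface, if the arm or the gripper's body presses on something with over 40 N, if the wrist force passes 120 N, or if a joint passes its speed limit or range.

### The arm

A 6-joint arm with a two-finger parallel gripper is mounted at the origin on the work surface. World frame = base frame: x ahead of the robot, y to its left, z up, the work surface at z = 0. Lengths are in m, angles in degrees, forces in N, time in s.
With the tool pointing down it reaches from about 0.25 to 0.725 m from the base axis. Payload 9.7 kg.
Tool frame: the origin (TCP) lies between the finger pads; the fingertips stand 17 mm ahead of it and the grasp point (between the pads) lies 2 mm behind it; z points along the fingers, y is the direction in which the jaws open and shut (so a half turn about z gives the same grasp; the last joint's range is limited). The gripper opens to 85 mm and grips with 20 to 120 N. Pads are 22 mm wide; open, the fingers measure 114 mm over their backs; the gripper's body (76 mm by 85 mm) begins 54 mm behind the grasp point. The pads swing forward as they close: fully open they stand 13 mm farther back than shut.
Start: joints at [-69.213, 4.979, 10.078, 95.1, 0, 90], TCP at [0.195, -0.514, 0.248] pointing down, gripper open.
Joint ranges: [-179.16, 179.16], [-48.56, 103.87], [-65.8, 70.77], [-126.05, 130.52], [-82.76, 87.17], [-180, 180]. Speed limits (degrees/s): [127.2, 127.2, 147.25, 180, 180, 180].

### API

Orientations are given as [roll, pitch, yaw] about the fixed x, y, z axes, in that order (R = Rz(yaw) Ry(pitch) Rx(roll)).
In Python, from workcell import monitor, cams, order gives the robot as it stands. The module is installed in compiled form; this text tells all that it offers.
- The arm moves only by the shell command python3 -m handwheel 'ROWS' [OPENING] [FORCE]. ROWS is JSON, a list of rows, each a list of 6 numbers: the shift along the tool's x, y, z in m, then the turn, a rotation vector about the tool's x, y, z in degrees. In form: [[tx, ty, tz, wx, wy, wz], ...]. A call has exactly 8 rows; each row shifts and turns the commanded pose from where the row before left it, along the tool's axes as they then stand; what a row does not reach is not made up. A row lasts 1/12 s, in which the tool goes at most 41.7 mm and 7.16 degrees, less where a joint would pass 70% of its speed; a pose out of reach is approached as far as the arm can. A call is refused whole if a number of a shift passes 0.0417 or a number of a turn 7.16, either way. A call with a gripper value outside its range is refused whole. OPENING is the opening, from -1 (shut) to 1 (fully open), set as the call begins (- or left out, the last holds). The fingers move at their own pace and stop on an object; FORCE is the grip in N (left out, the last holds). Time passes only in rows, so rows that do not move let the fingers close, or fill a call up. It gives the time, the measured TCP pose, the force and the opening at its end, in the units of the state.
- monitor.get_obs(): the state, without advancing time (a new reading comes with each control period).
- cams.camera(name): name is "scene" or "top" or "wrist"; returns a dict with "img" (384x512x3 uint8, red, green, blue), "depth" (384x512 float32, m along the optical axis (not along the pixel's ray), 0 where there is no reading), "fx", "fy", "cx", "cy" (pixels), "rvec" (rotation vector, rad) and "tvec" (3), from world to camera coordinates, as OpenCV has them; the wrist camera has in their place "tool_from_camera" (4x4, takes a point from camera to tool coordinates, whose origin is the TCP and whose axes are the flange's). Camera axes: x right, y down, z forward; pixel columns grow to the right and rows downward; lengths in m; the calibration is good to about 2 mm. A picture is of the moment at which its call begins: read the wrist's pose just before it.
- order.job_done(): hands the job in, once; it reports no verdict.
The state is a dict: "time": time; "q": joint angles; "qd": joint speeds; "joint_efforts": joint torques, N m; "ee_pos": TCP position; "tcp_rot": TCP orientation; "wrist_force": force on the tool from outside, world axes, zero at the start; "torque": the same for the moment, N m; "opening": finger opening in m.
Only numpy, scipy, OpenCV 4.12 (cv2) and the standard library are available. Lean on these libraries where they do the work, as an engineer would, in place of code of your own. Each camera call takes 0.05 s, during which the arm holds its last target. There are 200 camera calls.

## Working session

There is one attempt and no reset: what is moved stays moved. The work goes in short steps, Python scripts to look and compute and a shell command to move; the robot and the scene stay as the last step left them, time stands still between calls to the robot, and variables do not carry over. Pictures are saved under pics/ and viewed, about 8 in all and at most 12, crops included, and the job is handed in when it is done.

```bash
mkdir -p pics; cat > h.py <<'E'
import numpy as np, cv2
from workcell import monitor, cams, order
def snap(n, f):
    c=cams.camera(n); np.savez(f'pics/{f}.npz',**c); cv2.imwrite(f'pics/{f}.png',c['img'][:,:,::-1]); return c
def load(f): return dict(np.load(f'pics/{f}.npz'))
def pose(c,o=None):  # world_from_camera R,t
    if 'rvec' in c:
        R=cv2.Rodrigues(c['rvec'])[0]; return R.T,-R.T@np.ravel(c['tvec'])
    from scipy.spatial.transform import Rotation as Ro
    T=c['tool_from_camera']; Rt=Ro.from_euler('xyz',o['tcp_rot'],degrees=True).as_matrix()
    return Rt@T[:3,:3], Rt@T[:3,3]+np.array(o['ee_pos'])
def plane(c,u,v,z,o=None):
    R,t=pose(c,o); d=R@np.array([(u-c['cx'])/c['fx'],(v-c['cy'])/c['fy'],1]); return t+d*(z-t[2])/d[2]
def cloud(c,o=None):
    R,t=pose(c,o); D=c['depth']; v,u=np.mgrid[:D.shape[0],:D.shape[1]]
    P=np.stack([(u-c['cx'])/c['fx']*D,(v-c['cy'])/c['fy']*D,D],-1)@R.T+t; P[D<=0]=np.nan; return P
E
python3 - <<'E'
from h import *
a=snap('top','top0');b=snap('scene','sc0')
cv2.imwrite('pics/both.png',cv2.resize(np.hstack([a['img'],b['img']])[:,:,::-1],(800,300)))
cv2.imwrite('pics/top0b.png',cv2.resize(a['img'][:,:,::-1],(800,600)))
print(monitor.get_obs()); print(pose(a),pose(b)[1],a['fx'])
E
```

```text
{'time': 0.1, 'q': array([-6.92139743e+01,  5.00865012e+00,  1.00388060e+01,  9.50992870e+01,
       -5.92857645e-04,  9.00013724e+01]), 'qd': array([-0.04009912, -0.02949764,  0.01918183,  0.04753605,  0.1144718 ,
        0.00777306]), 'joint_efforts': array([-6.17925593e-05, -5.21560836e+01,  4.65653408e+01,  1.60526246e-02,
        3.90974719e-05, -1.44695366e-05]), 'ee_pos': array([ 0.19511572, -0.5140312 ,  0.24764554]), 'tcp_rot': array([-1.79930869e+02,  5.94513051e-04,  2.07846541e+01]), 'wrist_force': array([0.27490218, 0.74194805, 0.51263742]), 'torque': array([ 0.02322514, -0.01962409,  0.04596451]), 'opening': 0.08524186993540658}
(array([[-0.02191705, -0.99367735,  0.11011339],
       [-0.9996127 ,  0.02366977,  0.01463539],
       [-0.01714922, -0.10974998, -0.99381127]]), array([0.47443087, 0.00316743, 1.28284976])) [ 1.13849261 -0.9909369   0.94156445] 407.9882716121954
```

View pics/top0b.png

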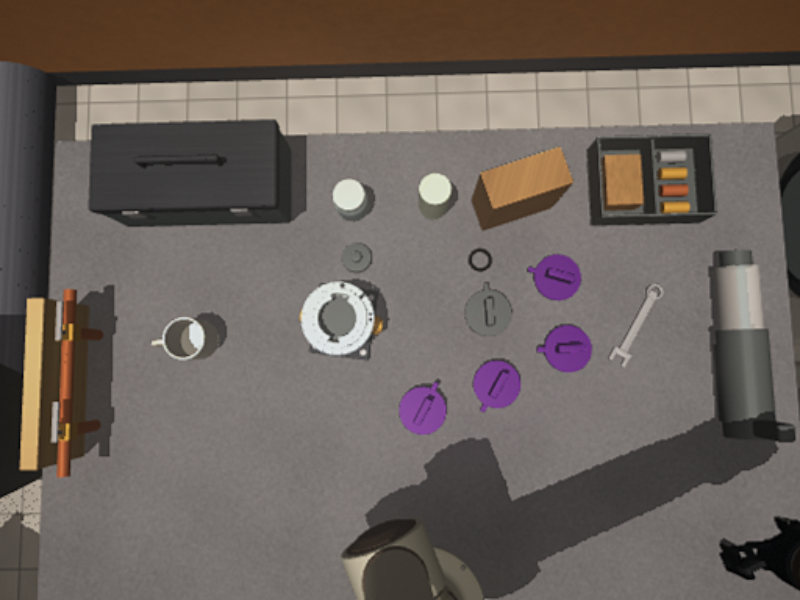

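View pics/sc0.png

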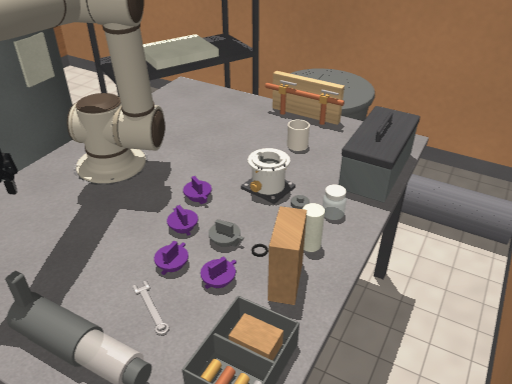

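The top view shows two grey candidates. The one at (488,310) has a bar and a pointer at (487,287), so it is the lid. The one at (357,257) has a round knob and is the spare cap. The four purple ones are look-alikes. The housing is at (339,318). Next I'll enlarge the lid and housing to confirm.

```bash
python3 - <<'E'
from h import *
c=load('top0'); im=c['img'][:,:,::-1]
a=cv2.resize(im[165:245,180:260],(400,400),interpolation=cv2.INTER_CUBIC);b=cv2.resize(im[160:240,275:355],(400,400),interpolation=cv2.INTER_CUBIC)
cv2.imwrite('pics/crop.png',np.hstack([a,b]))
P=cloud(c)
reg=np.zeros(P.shape[:2],bool);reg[165:240,290:340]=1
hs=cv2.cvtColor(c['img'],cv2.COLOR_RGB2HSV)
for lo,hi in((.018,.045),(.05,.08)):
    m=reg&(P[...,2]>lo)&(P[...,2]<hi)&(hs[...,1]<70)
    p=P[m]; print(len(p),p.mean(0),np.median(p,0)); 
    (x,y),s,an=cv2.minAreaRect(p[:,:2].astype(np.float32)); print(x,y,s,an, cv2.minEnclosingCircle(p[:,:2].astype(np.float32)))
reg[:]=0;reg[165:240,180:255]=1
m=reg&(P[...,2]>.105)&(P[...,2]<.13);p=P[m];print(len(p),p.mean(0),cv2.minEnclosingCircle(p[:,:2].astype(np.float32)),np.percentile(p[:,2],[5,50,95]))
E
```

```text
634 [ 0.56699629 -0.14250455  0.03191405] [ 0.56713895 -0.13920451  0.03193026]
0.5645538568496704 -0.1422182023525238 (0.09090383350849152, 0.23204971849918365) 68.24210357666016 ((0.5531108975410461, -0.17088857293128967), 0.11690358072519302)
91 [ 0.56692732 -0.14218578  0.0648571 ] [ 0.56604931 -0.14203509  0.06543378]
0.5673809051513672 -0.14278315007686615 (0.05120023712515831, 0.014048180542886257) 2.118208885192871 ((0.5672909617424011, -0.14279866218566895), 0.025943711400032043)
1185 [0.55663865 0.14354204 0.11629524] ((0.558020293712616, 0.14425621926784515), 0.06760381162166595) [0.10945369 0.11678646 0.1226915 ]
```

View pics/crop.png

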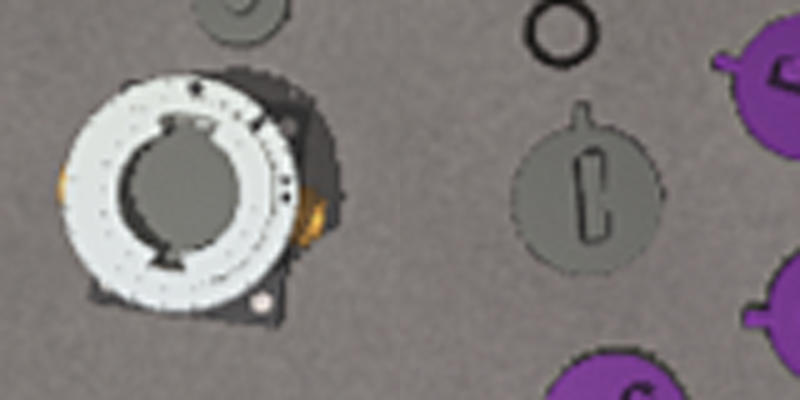

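The crop confirms both. Right: the grey lid has one pointer tab and a grip bar. Left: the housing has the single stud at about (196,88), the bar at (258,120) and the stud pair at (286,188).

```bash
cat >> h.py <<'E'
def delta(x,y,z,yaw,o=None):
    o=o or monitor.get_obs(); from scipy.spatial.transform import Rotation as Ro
    R=Ro.from_euler('xyz',o['tcp_rot'],degrees=True); T=Ro.from_euler('xyz',[180,0,yaw],degrees=True)
    print('rotvec in tool',np.round((R.inv()*T).as_rotvec(degrees=True),2),'then shift',np.round(T.inv().apply(np.array([x,y,z])-o['ee_pos']),4),'shift in present frame',np.round(R.inv().apply(np.array([x,y,z])-o['ee_pos']),4))
E
python3 - <<'E'
from h import *
c=load('top0')
f=lambda x,y:(180+(x+.5)/5-.5,165+(y+.5)/5-.5)
s=plane(c,*f(196,88),.118);h=plane(c,*f(258,120),.118);l=plane(c,*f(286,188),.118)
print(s,h,l)
# white brim circle by contour
hs=cv2.cvtColor(c['img'],cv2.COLOR_RGB2HSV);m=np.uint8((hs[...,2]>150)&(hs[...,1]<60));m[:165]=0;m[235:]=0;m[:,:185]=0;m[:,:180]=0;m[:,245:]=0
cn=max(cv2.findContours(m,0,1)[0],key=cv2.contourArea);(u,v),(ax,bx),_=cv2.fitEllipse(cn);print(u,v,ax,bx);C=plane(c,u,v,.113);print(C)
for p in(s,h,l):d=p-C;print(np.hypot(*d[:2]),np.degrees(np.arctan2(d[1],d[0])))
g=lambda x,y:(275+(x-400+.5)/5-.5,160+(y+.5)/5-.5)
P=plane(c,*g(583,105),.030);d=P[:2]-[.5670,-.1425];print('ptr',P,np.hypot(*d),np.degrees(np.arctan2(d[1],d[0])))
delta(.567,-.1425,.2,2.5)
E
```

```text
[0.61673203 0.13251839 0.118     ] [0.59735252 0.09703818 0.118     ] [0.55783388 0.08156799 0.118     ]
215.2057647705078 203.56515502929688 45.60337829589844 46.08918762207031
[0.55569656 0.1441342  0.113     ]
0.062130956530387436 -10.775251181586091
0.06287491229794888 -48.50756180964253
0.06260270831215708 -88.04347990757432
ptr [ 0.62560717 -0.14346892  0.03      ] 0.05861517381844179 -0.9471541271338926
rotvec in tool [-7.000e-02  1.000e-02  1.828e+01] then shift [ 0.3877 -0.355   0.0476] shift in present frame [ 0.4795 -0.2153  0.0479]
```

```bash
python3 -m handwheel '[[0,0,0,0,0,6.5],[0,0,0,0,0,6.5],[0,0,0,0,0,6.5],[0.03,-0.026,0,0,0,0],[0.03,-0.026,0,0,0,0],[0.03,-0.026,0,0,0,0],[0.03,-0.026,0,0,0,0],[0.03,-0.026,0,0,0,0]]' 1 40; python3 -m handwheel '[[0.03,-0.026,0.005,0,0,0],[0.03,-0.026,0.005,0,0,0],[0.03,-0.026,0.005,0,0,0],[0.03,-0.026,0.005,0,0,0],[0.03,-0.026,0.005,0,0,0],[0.03,-0.026,0,0,0,0],[0.03,-0.03,0,0,0,0],[0,0,0,0,0,0]]'; python3 - <<'E'
from h import *
o=monitor.get_obs();print(o['q'],o['time']);delta(.567,-.1425,.2,1)
o=monitor.get_obs();c=snap('wrist','w1');np.save('pics/w1o.npy',o,allow_pickle=True)
E
```

```text
time: 0.77
ee_pos: [0.3431, -0.3794, 0.248]
tcp_rot: [-180.0, 0.0, 1.3]
wrist_force: [0.5, -1.2, 0.2]
opening: 0.0854
time: 1.43
ee_pos: [0.551, -0.1859, 0.2218]
tcp_rot: [-179.9, 0.0, 1.6]
wrist_force: [0.7, -0.4, -0.2]
opening: 0.0852
[-1.86862791e+01  8.93662302e+00  1.14797600e+01  9.26032475e+01
  9.35281283e-02  1.59739010e+02] 1.4333
rotvec in tool [-0.11  0.02  0.57] then shift [ 0.0168 -0.0431  0.0218] shift in present frame [ 0.0172 -0.0429  0.0219]
```

View pics/w1.png

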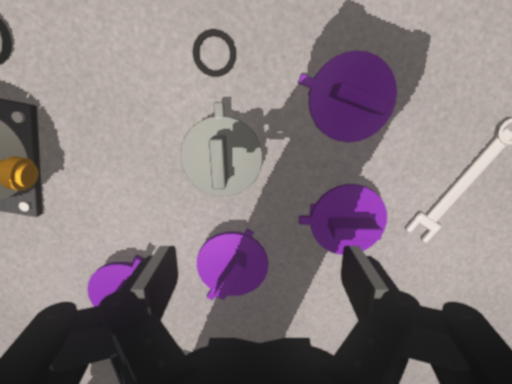

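The wrist view shows the lid at (221,155) with its pointer at (218,107). The last joint would run out of range for the twist, so I'll grasp with the tool turned by a half turn. First I'll measure the lid from this view.

```bash
cat >> h.py <<'E'
def lidfit(c,o,guess,z0=0.):
    P=cloud(c,o);hs=cv2.cvtColor(c['img'],cv2.COLOR_RGB2HSV)
    r=np.hypot(P[...,0]-guess[0],P[...,1]-guess[1]);g=hs[...,1]<80
    t=P[g&(r<.04)&(abs(P[...,2]-z0-.066)<.008)];fl=P[g&(r<.053)&(abs(P[...,2]-z0-.032)<.005)]
    pt=P[g&(r>.05)&(r<.066)&(abs(P[...,2]-z0-.028)<.009)]
    print('bar',len(t),cv2.minAreaRect(t[:,:2].astype(np.float32)),np.median(t[:,2]))
    print('flange',len(fl),cv2.minEnclosingCircle(fl[:,:2].astype(np.float32)),np.median(fl[:,2]))
    d=pt.mean(0)[:2]-guess[:2];print('ptr',len(pt),np.degrees(np.arctan2(d[1],d[0])))
E
python3 - <<'E'
from h import *
o=np.load('pics/w1o.npy',allow_pickle=True).item();c=load('w1')
lidfit(c,o,(.567,-.1425))
E
python3 -m handwheel '[[0,0,0,0,0,-7.1],[0,0,0,0,0,-7.1],[0,0,0,0,0,-7.1],[0,0,0,0,0,-7.1],[0,0,0,0,0,-7.1],[0,0,0,0,0,-7.1],[0,0,0,0,0,-7.1],[0,0,0,0,0,-7.1]]'
python3 -m handwheel '[[0,0,0,0,0,-7.1],[0,0,0,0,0,-7.1],[0,0,0,0,0,-7.1],[0,0,0,0,0,-7.1],[0,0,0,0,0,-7.1],[0,0,0,0,0,-7.1],[0,0,0,0,0,-7.1],[0,0,0,0,0,-7.1]]'
python3 -m handwheel '[[0,0,0,0,0,-7.1],[0,0,0,0,0,-7.1],[0,0,0,0,0,-7.1],[0,0,0,0,0,-7.1],[0,0,0,0,0,-7.1],[0,0,0,0,0,-7.1],[0,0,0,0,0,-7.1],[0,0,0,0,0,-7.1]]'
python3 -c "
from h import *
delta(.567,-.1425,.1,182);print(monitor.get_obs()['q'])"
```

```text
bar 743 ((0.5653128027915955, -0.14291727542877197), (0.05233599245548248, 0.014329563826322556), 2.529888868331909) 0.06656524686448412
flange 4350 ((0.5696425437927246, -0.14348067343235016), 0.04992595687508583) 0.032792056888651416
ptr 85 2.0308272726783763
time: 2.15
ee_pos: [0.5468, -0.1915, 0.2231]
tcp_rot: [-180.0, 0.0, 58.4]
wrist_force: [-0.1, -0.5, 0.2]
opening: 0.0857
time: 2.82
ee_pos: [0.5468, -0.1915, 0.2231]
tcp_rot: [-180.0, -0.0, 115.2]
wrist_force: [-0.1, -0.2, 0.0]
opening: 0.0856
time: 3.48
ee_pos: [0.5468, -0.1915, 0.2231]
tcp_rot: [-180.0, -0.0, 172.0]
wrist_force: [-0.3, 0.0, -0.5]
opening: 0.0849
rotvec in tool [ -0.    -0.03 -10.02] then shift [-0.0219  0.0483  0.1231] shift in present frame [-0.0133  0.0514  0.1231]
[-1.93021768e+01  8.62325087e+00  1.12779920e+01  9.26839882e+01
 -9.83958688e-03 -1.12825481e+01]
```

```bash
python3 -m handwheel '[[0,0,0,0,0,-5.2],[0,0,0,0,0,-5.1],[-0.007,0.016,0.025,0,0,0],[-0.007,0.016,0.025,0,0,0],[-0.007,0.016,0.025,0,0,0],[0,0,0.01,0,0,0],[0,0,0,0,0,0],[0,0,0,0,0,0]]' 0.2; python3 - <<'E'
from h import *
o=monitor.get_obs();c=snap('wrist','w2');lidfit(c,o,(.566,-.143));print(o['time'],o['q'][5],o['opening']);delta(.566,-.143,.053,182.3,o)
E
```

```text
time: 4.15
ee_pos: [0.5662, -0.1428, 0.1385]
tcp_rot: [-180.0, -0.0, -178.0]
wrist_force: [-0.1, 0.5, 0.9]
opening: 0.0511
bar 1251 ((0.5652779936790466, -0.14200469851493835), (0.05154632031917572, 0.013974732719361782), 2.5279743671417236) 0.06641801552992269
flange 7168 ((0.5693902373313904, -0.14132866263389587), 0.049540925770998) 0.0326294707652908
ptr 93 3.702612304436122
4.15 -16.10793872600943 0.05113965191486364
rotvec in tool [-0.01 -0.04 -0.34] then shift [ 0.0002 -0.0002  0.0855] shift in present frame [ 0.0001 -0.0002  0.0855]
```

View pics/w2.png

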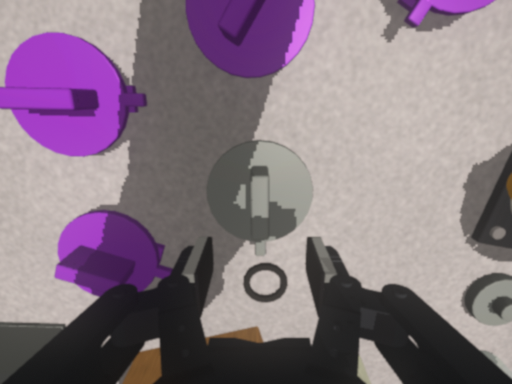

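The lid sits centred between the fingers with its bar along the tool x axis and its pointer at (261,250). I'll descend, grip and lift.

```bash
python3 -m handwheel '[[0,0,0.025,0,0,-0.4],[0,0,0.025,0,0,0],[0,0,0.02,0,0,0],[0,0,0.01,0,0,0],[0,0,0.005,0,0,0],[0,0,0,0,0,0],[0,0,0,0,0,0],[0,0,0,0,0,0]]' ; python3 -m handwheel '[[0,0,0,0,0,0],[0,0,0,0,0,0],[0,0,0,0,0,0],[0,0,0,0,0,0],[0,0,0,0,0,0],[0,0,0,0,0,0],[0,0,0,0,0,0],[0,0,0,0,0,0]]' -1 60; python3 -m handwheel '[[0,0,-0.01,0,0,0],[0,0,-0.03,0,0,0],[0,0,-0.03,0,0,0],[0,0,-0.03,0,0,0],[0,0,-0.03,0,0,0],[0,0,-0.03,0,0,0],[0,0,0,0,0,0],[0,0,0,0,0,0]]'
python3 -c "
from h import *
delta(.5557,.1441,.2,171)"
```

```text
time: 4.87
ee_pos: [0.5677, -0.1424, 0.0551]
tcp_rot: [-180.0, 0.1, -177.6]
wrist_force: [-0.3, -0.1, -0.2]
opening: 0.0512
time: 5.53
ee_pos: [0.5671, -0.1421, 0.0538]
tcp_rot: [-180.0, 0.0, -177.6]
wrist_force: [-0.3, -0.0, 5.2]
opening: 0.0132
time: 6.2
ee_pos: [0.5674, -0.1422, 0.2149]
tcp_rot: [-180.0, 0.1, -177.6]
wrist_force: [-0.8, 0.0, -2.6]
opening: 0.0131
rotvec in tool [-0.03  0.15 11.39] then shift [0.0563 0.2809 0.0149] shift in present frame [-2.000e-04  2.865e-01  1.470e-02]
```

```bash
python3 -m handwheel '[[0,0.02,-0.005,0,0,0],[0,0.038,-0.005,0,0,0],[0,0.038,-0.005,0,0,0],[0,0.038,-0.005,0,0,0],[-0.01,0.038,0,0,0,0],[-0.01,0.038,0,0,0,0],[-0.015,0.038,0,0,0,0],[-0.015,0.035,0,0,0,0]]'; python3 -m handwheel '[[-0.02,0.003,0,0,0,0],[0,0,0,0,0,5.7],[0,0,0,0,0,5.7],[0,0,0,0,0,0],[0,0,0,0,0,0],[0,0,0,0,0,0],[0,0,0,0,0,0],[0,0,0,0,0,0]]';python3 - <<'E'
from h import *
o=monitor.get_obs();c=snap('wrist','w3');np.save('pics/w3o.npy',o,allow_pickle=True);print(o['q'])
d=snap('top','top3')
E
```

```text
time: 6.87
ee_pos: [0.6044, 0.145, 0.2315]
tcp_rot: [-180.0, -0.1, -177.6]
wrist_force: [0.7, -1.6, -1.8]
opening: 0.0133
time: 7.53
ee_pos: [0.6247, 0.1464, 0.2332]
tcp_rot: [-180.0, -0.0, 171.1]
wrist_force: [0.1, 0.7, -2.3]
opening: 0.0129
[1.31884834e+01 1.78379484e+01 2.33355011e+01 9.55011326e+01
 2.25799977e-04 2.21376922e+01]
```

View pics/w3.png

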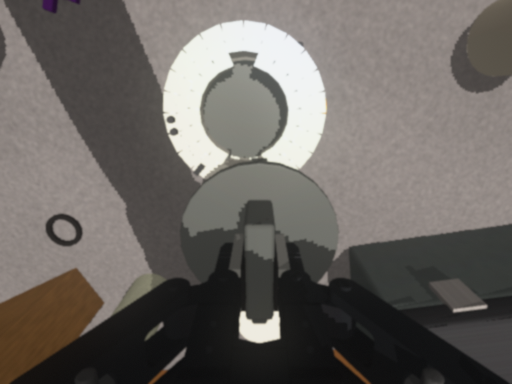

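The housing shows clearly: lock pair at (172,125), halfway bar at (200,169), narrow slot at (243,60). The held lid hides the entry stud. I'll fit the circles and angles in this view and check how the lid lies in the hand.

```bash
cat >> h.py <<'E'
from scipy.optimize import least_squares
def circ(p):
    s=least_squares(lambda q:np.hypot(p[:,0]-q[0],p[:,1]-q[1])-q[2],[*p[:,:2].mean(0),.05],loss='soft_l1',f_scale=.001); return s.x
E
python3 - <<'E'
from h import *
o=np.load('pics/w3o.npy',allow_pickle=True).item();c=load('w3')
im=c['img'];g=cv2.cvtColor(im,cv2.COLOR_RGB2GRAY)
m=np.uint8(g>205);m[190:]=0
cn=max(cv2.findContours(m,cv2.RETR_EXTERNAL,cv2.CHAIN_APPROX_NONE)[0],key=cv2.contourArea)[:,0]
q=cn[cn[:,1]<150];W=np.array([plane(c,u,v,.113,o) for u,v in q]);k=circ(W);print('brim',k,len(W))
# keep only inliers on outer
r=abs(np.hypot(W[:,0]-k[0],W[:,1]-k[1])-k[2]);W=W[r<.002];B=circ(W);print('brim',B,len(W))
# lip inner edge
hole=np.uint8(g<190);ys,xs=np.mgrid[:384,:512]
pts=[]
for a in np.radians(np.r_[185:255:3,290:355:3]):
    for R in np.arange(20,70,.5):
        u,v=244+R*np.cos(a),112+R*np.sin(a)
        if v<150 and g[int(round(v)),int(round(u))]>205: pts.append((u,v));break
H=np.array([plane(c,u,v,.120,o) for u,v in pts]);print('mouth',circ(H),len(H))
P=cloud(c,o)
w=P[(g>205)&(ys<150)&(xs>160)&(xs<330)&(P[...,2]>.09)];print('z',np.percentile(w[:,2],[5,25,50,75,95]))
for n,(x0,x1,y0,y1) in dict(lock=(165,180,113,137),bar=(193,206,162,176)).items():
    mm=g[y0:y1,x0:x1]<130;yy,xx=np.nonzero(mm);p=plane(c,xx.mean()+x0,yy.mean()+y0,.118,o);
    d=p[:2]-B[:2];print(n,len(xx),p,np.hypot(*d),np.degrees(np.arctan2(d[1],d[0])))
for n,(u,v) in dict(slotL=(231,56),slotR=(256,56)).items():
    d=plane(c,u,v,.12,o)[:2]-B[:2];print(n,np.hypot(*d),np.degrees(np.arctan2(d[1],d[0])))
L=o['ee_pos'];z0=L[2]-.053
f=P[(ys>165)&(abs(P[...,2]-z0-.032)<.006)&(np.hypot(P[...,0]-L[0],P[...,1]-L[1])<.06)];print('flange n',len(f),np.median(f[:,2]),L)
A=np.c_[f[:,:2]-L[:2],np.ones(len(f))];print('plane',np.linalg.lstsq(A,f[:,2],rcond=None)[0])
zf=np.median(f[:,2])
# flange edge on the white side: grey/white boundary
E=[]
for a in np.radians(np.arange(205,336,2)):
    for R in np.arange(95,60,-.5):
        u,v=260+R*np.cos(a),240+R*np.sin(a)
        z=P[int(round(v)),int(round(u)),2]
        if abs(z-zf)<.01: E.append((u,v));break
E=np.array([plane(c,u,v,zf,o) for u,v in E]);k=circ(E);print('lid flange',k,len(E))
yt=np.radians(o['tcp_rot'][2]);d=k[:2]-L[:2];print('offset along tool x,y',d@[np.cos(yt),np.sin(yt)],d@[np.sin(yt),-np.cos(yt)])
t=P[(ys>195)&(ys<260)&(abs(P[...,2]-zf-.034)<.006)&(np.hypot(P[...,0]-L[0],P[...,1]-L[1])<.035)]
print('bar',len(t),cv2.minAreaRect(t[:,:2].astype(np.float32)),np.median(t[:,2]))
E
```

```text
brim [0.55250093 0.14621985 0.06308443] 626
brim [0.55295542 0.14643971 0.06409359] 188
mouth [0.55599528 0.14499411 0.03602042] 46
z [0.11289096 0.11394128 0.11999613 0.12084629 0.12165166]
lock 91 [0.55768736 0.0831242  0.118     ] 0.06349208934773692 -85.72590113078456
bar 60 [0.59698304 0.09749949 0.118     ] 0.06582991097434084 -48.02480769252351
slotL 0.039983150153176716 -174.56149943572046
slotR 0.03978702222375437 157.79389271579868
flange n 11075 0.21199728172771543 [0.62469388 0.14638924 0.23324108]
plane [ 5.69542808e-06 -3.50187891e-03  2.11997883e-01]
lid flange [0.6204614  0.14765578 0.04388035] 66
offset along tool x,y 0.0043779776632775404 0.0005927174326762858
bar 1411 ((0.6076454520225525, 0.14883774518966675), (0.03479800373315811, 0.020936835557222366), 81.03717041015625) 0.24560554417555458
```

```bash
python3 - <<'E'
from h import *
o=np.load('pics/w3o.npy',allow_pickle=True).item();c=load('w3');C=np.array([.556,.1447])
for u,v in((231,56),(256,56),(232,66),(254,66)):
    d=plane(c,u,v,.12,o)[:2]-C;print(np.hypot(*d),np.degrees(np.arctan2(d[1],d[0])))
delta(.558,.1443,.185,171)
E
```

```text
0.042896746510971244 -177.26113429185617
0.0432657382722333 157.18469561276657
0.035925106392539916 -175.86020148231958
0.03608128354505628 156.92508338621695
rotvec in tool [0.   0.01 0.02] then shift [ 0.0656 -0.0126  0.0484] shift in present frame [ 0.0656 -0.0125  0.0484]
```

```bash
python3 -m handwheel '[[0.02,-0.004,0.005,0,0,0.3],[0.025,-0.005,0.01,0,0,0],[0.0206,-0.0036,0.0134,0,0,0],[0,0,0.01,0,0,0],[0,0,0.01,0,0,0],[0,0,0,0,0,0],[0,0,0,0,0,0],[0,0,0,0,0,0]]'; python3 - <<'E'
from h import *
o=monitor.get_obs();delta(.558,.1443,.175,170.7,o);print(o['ee_pos'],o['wrist_force'])
a=snap('scene','sc4');b=snap('top','top4');
i=cv2.resize(a['img'][130:210,225:315,::-1],(450,400),interpolation=2);j=cv2.resize(b['img'][160:240,180:250,::-1],(350,400),interpolation=2)
cv2.imwrite('pics/c4.png',np.hstack([i,j]))
E
```

```text
time: 8.3
ee_pos: [0.5589, 0.1447, 0.1853]
tcp_rot: [180.0, 0.0, 170.7]
wrist_force: [0.2, -0.3, -2.5]
opening: 0.013
rotvec in tool [ 0.01  0.03 -0.02] then shift [ 0.0008 -0.0006  0.0103] shift in present frame [ 0.0008 -0.0006  0.0103]
[0.55888684 0.1447277  0.18529833] [ 0.19054298 -0.33195385 -2.47311894]
```

View pics/c4.png

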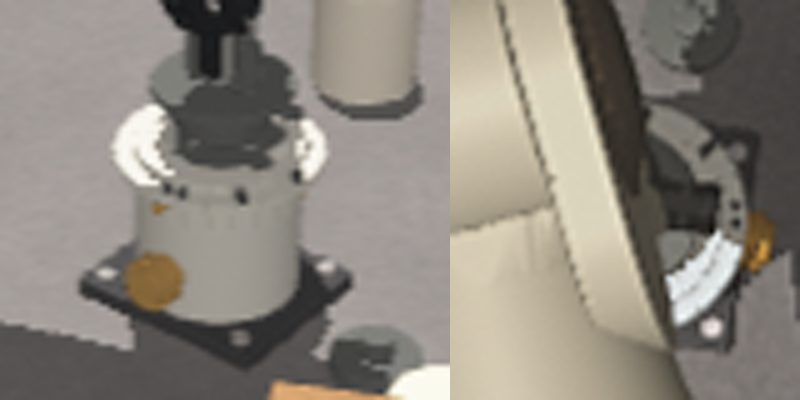

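The lid hangs over the mouth with its pointer on the stud side. The top view is mostly blocked by the arm. I'll descend gently and watch the force.

```bash
python3 -m handwheel '[[0.0008,-0.0004,0.004,0,0,0],[0,0,0.004,0,0,0],[0,0,0.003,0,0,0],[0,0,0.003,0,0,0],[0,0,0.002,0,0,0],[0,0,0.001,0,0,0],[0,0,0,0,0,0],[0,0,0,0,0,0]]'
```

```text
time: 9.07
ee_pos: [0.5572, 0.1444, 0.168]
tcp_rot: [180.0, 0.0, 170.7]
wrist_force: [0.4, -0.5, -2.3]
opening: 0.0128
```

```bash
python3 -m handwheel '[[0,0,0.003,0,0,0],[0,0,0.003,0,0,0],[0,0,0.003,0,0,0],[0,0,0.003,0,0,0],[0,0,0.002,0,0,0],[0,0,0.001,0,0,0],[0,0,0,0,0,0],[0,0,0,0,0,0]]'
```

```text
time: 9.73
ee_pos: [0.5572, 0.1444, 0.1529]
tcp_rot: [-180.0, -0.0, 170.7]
wrist_force: [-0.8, -0.1, -1.9]
opening: 0.0129
```

```bash
python3 -m handwheel '[[0,0,0.001,0,0,0],[0,0,0.001,0,0,0],[0,0,0.001,0,0,0],[0,0,0.0005,0,0,0],[0,0,0,0,0,0],[0,0,0,0,0,0],[0,0,0,0,0,0],[0,0,0,0,0,0]]'
```

```text
time: 10.4
ee_pos: [0.5573, 0.1444, 0.1498]
tcp_rot: [180.0, 0.0, 170.7]
wrist_force: [-2.8, -2.9, 4.4]
opening: 0.013
```

```bash
python3 -m handwheel '[[0,0,0.0005,0,0,0],[0,0,0.0005,0,0,0],[0,0,0,0,0,0],[0,0,0,0,0,0],[0,0,0,0,0,0],[0,0,0,0,0,0],[0,0,0,0,0,0],[0,0,0,0,0,0]]'; python3 - <<'E'
from h import *
o=monitor.get_obs();c=snap('wrist','w5');P=cloud(c,o);L=o['ee_pos']
f=P[(abs(P[...,2]-.128)<.006)&(np.hypot(P[...,0]-L[0],P[...,1]-L[1])<.06)];print(len(f),np.median(f[:,2]),np.linalg.lstsq(np.c_[f[:,:2]-L[:2],np.ones(len(f))],f[:,2],rcond=None)[0],L,o['torque'],o['wrist_force'])
E
```

```text
time: 11.07
ee_pos: [0.5573, 0.1444, 0.1498]
tcp_rot: [180.0, 0.1, 170.7]
wrist_force: [-4.9, -2.5, 11.6]
opening: 0.0127
11343 0.12864586184587667 [ 0.00701042 -0.00258249  0.12868063] [0.55726011 0.14440166 0.1498475 ] [-0.33620417  1.01756707 -0.02141514] [-4.86215248 -2.47338067 11.56396118]
```

View pics/w5.png

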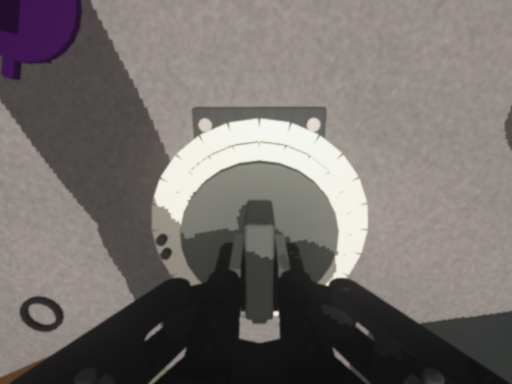

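The lid is fully home: flange at 0.1286 m puts its origin at about 0.0966 m, with hard contact and the foot edge square to the tool. Next is the clockwise twist, about the lid axis.

```bash
python3 -m handwheel '[[0,0,0,0,0,0],[0,-0.0001,0,0,0,3],[0,-0.0001,0,0,0,3],[0,-0.0001,0,0,0,3],[0,-0.0001,0,0,0,3],[0,-0.0001,0,0,0,3],[0,-0.0001,0,0,0,3],[0,0,0,0,0,0]]' - 80;python3 -m handwheel '[[0,-0.0001,0,0,0,3],[0,-0.0001,0,0,0,3],[0,-0.0001,0,0,0,3],[0,-0.0001,0,0,0,3],[0,-0.0001,0,0,0,3],[0,-0.0001,0,0,0,3],[0,0,0,0,0,0],[0,0,0,0,0,0]]'
```

```text
time: 11.78
ee_pos: [0.5577, 0.144, 0.1499]
tcp_rot: [179.9, 0.1, 152.5]
wrist_force: [-2.3, -1.4, 10.9]
opening: 0.0128
time: 12.45
ee_pos: [0.5572, 0.1432, 0.1498]
tcp_rot: [179.9, 0.1, 134.7]
wrist_force: [-3.0, -1.7, 10.8]
opening: 0.0125
```

```bash
python3 -m handwheel '[[0,-0.0001,0,0,0,2],[0,-0.0001,0,0,0,2],[0,0,0,0,0,0.4],[0,0,0,0,0,0],[0,0,0,0,0,0],[0,0,0,0,0,0],[0,0,0,0,0,0],[0,0,0,0,0,0]]'; python3 - <<'E'
from h import *
o=monitor.get_obs();c=snap('wrist','w6');b=snap('scene','sc6');P=cloud(c,o);L=o['ee_pos'];print(o['torque'],o['q'][5])
f=P[(abs(P[...,2]-.128)<.006)&(np.hypot(P[...,0]-L[0],P[...,1]-L[1])<.06)];print(np.median(f[:,2]),np.linalg.lstsq(np.c_[f[:,:2]-L[:2],np.ones(len(f))],f[:,2],rcond=None)[0])
t=P[(abs(P[...,2]-.162)<.004)&(np.hypot(P[...,0]-L[0],P[...,1]-L[1])<.04)&(np.mgrid[:384,:512][0]<300)&(np.mgrid[:384,:512][0]>205)]
print(len(t),cv2.minAreaRect(t[:,:2].astype(np.float32)))
j=cv2.resize(b['img'][130:210,225:315,::-1],(430,384),interpolation=2)
cv2.imwrite('pics/c6.png',cv2.resize(np.hstack([c['img'][:,120:490,::-1],j]),(800,384)))
E
```

```text
time: 13.12
ee_pos: [0.557, 0.1432, 0.1499]
tcp_rot: [179.9, 0.1, 130.3]
wrist_force: [-2.4, -2.9, 10.5]
opening: 0.0124
[-0.45193606  0.51379078  0.23870934] 64.12621872701482
0.12868546687712717 [ 0.0047231  -0.00621409  0.12871888]
2786 ((0.5523580312728882, 0.14988498389720917), (0.03328891471028328, 0.03816404566168785), 78.04955291748047)
```

View pics/c6.png

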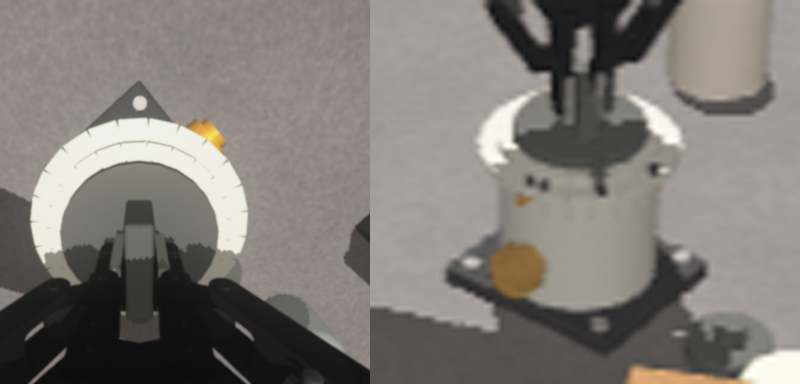

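The pointer lies over the flat bar at (598,180), with the entry stud clear at (660,168) and the lock pair clear at (540,183). The lid is level and still aligned with the jaws, and about 0.24 N m at the wrist matches the ring's spring. I'm handing in.

```bash
python3 -c "
from h import *
o=monitor.get_obs();print(o['time'],o['tcp_rot'],o['qd'].round(2),order.job_done())"
```

```text
the job is handed in; nothing more can be done
13.2167 [1.79894930e+02 8.67986544e-02 1.30302768e+02] [-0.05  0.06 -0.16 -0.03  0.   -0.03] None
```

I fitted the grey lid fully home with its pointer at the single stud. I then twisted it 40.4° clockwise to the flat bar, and the gripper was still holding it (80 N set) when I handed in at 13.2 s. No verdict is reported.

**Last checks:**
- **Height:** the lid's origin is about 96.7 mm above the housing's underside, inside the 90 to 98.5 mm limit.
- **Tilt:** under 0.01 rad.
- **Twist:** the tool turned 0.705 rad, and the pointer lies over the bar in the scene view. Only the image and the tool angle confirm the lid's own angle, because the final bar fit was disturbed by the fingers and unusable.
- **Spring:** about 0.24 N m of torque at the wrist. That fits the ring pushing back at 0.17 N m plus some friction. The ring's angle itself can't be read.
- **Forces and motion:** about 10.5 N up on the tool as it presses the lid down, and the arm was still.
- **Bystanders:** the arm did not touch any that I could see, though I made no separate check of their positions.

**One disagreement:** the wrist-camera fit of the brim circle was about 3 mm off. I used the mouth-circle fit instead, which agreed with the top view to about 1 mm.

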